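Prove the catches on two toolboxes

ROBOT

A 6-joint arm with a two-finger parallel gripper is mounted at the origin on the work surface. World frame = base frame: x ahead of the robot, y to its left, z up, the work surface at z = 0. Lengths are in m, angles in rad, forces in N, time in s.
With the tool pointing down it reaches from about 0.375 to 0.975 m from the base axis. Payload 3.8 kg.
Tool frame: the origin (TCP) lies at the very end of the fingers, on their centre line; the grasp point (between the pads) lies behind it (bot.tcp_to_grasp is the y of the grasp point in the tool frame, in m); y points along the fingers, z is the direction in which the jaws open and shut, and the axes are right-handed (so a half turn about y gives the same grasp; the last joint's range is limited). The gripper opens to 85 mm and grips with 20 to 120 N. Pads are 22 mm wide; open, the fingers measure 114 mm over their backs; the gripper's body (76 mm by 85 mm) begins 54 mm behind the grasp point. The pads swing forward as they close: fully open they stand 13 mm farther back than shut.
Start: joints at [1.288, 0.264, 1.604, -0, 1.274, -0.037], TCP at [0.164, 0.655, 0.231] pointing down, gripper open.
Joint ranges: [-2.63, 2.63], [-0.94, 2.18], [0.31, 2.57], [-1.31, 4.45], [0, 2.66], [-2.55, 2.55]. Speed limits (rad/s): [2.57, 2.57, 3.14, 3.14, 3.14, 3.14].

INTERFACE

Orientations are given as a rotation vector (axis times angle).
In Python, from workcell import bot, optics, workorder gives the robot as it stands.
- The arm moves only by the shell command python3 -m handwheel 'ROWS' [FORCE]. ROWS is JSON, a list of rows, each a list of 7 numbers: the shift along the tool's x, y, z in m, then the turn, a rotation vector about the tool's x, y, z in rad, then the opening, from 0 (shut) to 1 (fully open). A call has 1 to 8 rows; each row shifts and turns the commanded pose from where the row before left it, along the tool's axes as they then stand; what a row does not reach is not made up. A row lasts 1/8 s, in which the tool goes at most 62.5 mm and 10.7 degrees, less where a joint would pass 70% of its speed; a pose out of reach is approached as far as the arm can. A call with a gripper value outside its range is refused whole. The fingers move at their own pace and stop on an object; FORCE is the grip in N (left out, the last holds). Time passes only in rows, so rows that do not move let the fingers close. It gives the time, the measured TCP pose, the force and the opening at its end, in the units of the state.
- bot.read_state(): the state, without advancing time (a new reading comes with each control period).
- optics.read_camera(name): name is "scene" or "side" or "wrist"; returns a dict with "image" (420x560x3 uint8, red, green, blue), "z_map" (420x560 float32, m along the optical axis (not along the pixel's ray), 0 where there is no reading), "mtx" (3x3 intrinsics, pixels), "world_from_camera" (4x4, takes a point from camera to world coordinates); the wrist camera has in their place "hand_eye" (4x4, takes a point from camera to tool coordinates, whose origin is the TCP and whose axes are the tool frame's). Camera axes: x right, y down, z forward; pixel columns grow to the right and rows downward; lengths in m; the calibration is good to about 2 mm. A picture is of the moment at which its call begins: read the wrist's pose just before it.
- workorder.finish_job(): hands the job in, once; it reports no verdict.
The state is a dict: "time": time; "q": joint angles; "joint_vel": joint speeds; "joint_torque": joint torques, N m; "tool_pos": TCP position; "tcp_rot": TCP orientation; "wrist_force": force on the tool from outside, world axes, zero at the start; "torque": the same for the moment, N m; "width": opening from 0.0 (shut) to 1.0 (fully open).
Only numpy, scipy, OpenCV 4.12 (cv2) and the standard library are available. Lean on these libraries where they do the work, as an engineer would, in place of code of your own. Each camera call takes 0.05 s, during which the arm holds its last target.

TASK

Two small toolboxes are shut, but either lid may only be lying shut with its hidden spring catch missed. First the one with the red handle, then the one with the blue: tug the sprung handle up gently, never right out to its stop; if the lid gives, lift it a little so the catch frees itself, press it down until it snaps, and tug again, until a short steady tug has shown that the lid holds. Leave both lids shut with their handles let go and sunk back, and leave the other things on the bench where they are.

Things in the scene. Friction and masses are not known exactly. Their poses are not given: they have to be found in the camera images.
- red_toolbox: grey steel toolbox with the red handle, fixed to the bench; 220 deep (x) x 220 wide (y) x 90 mm high without its lid; origin at the centre of its underside, front towards its own -x. The two are alike but for the handle colour; which stands left varies. The catch is hidden inside the front: the lid looks and reads the same whether caught or missed
- red_lid (a joint): lid angle, rad: 0 shut, grows as the front rises, to 1.2. Caught, it has some 2 mm of play at the front and will not open. Missed, it rises under about 4 N at the handle; raise it past 0.1 rad (18 mm at the handle; 0.17 is plenty) to free the catch, or it lies shut and missed again. Then it rests ajar on the catch at about 0.065 rad until pushed with about 14 N at the handle, and snaps shut
- red_hinge (a point): middle of the lid's hinge line, along the toolbox's y, on its far (+x) edge, 100 mm above the bench, level with the lid's top face. The lid is a plate 10 mm thick, 224 x 224 mm, 0.4 kg, on a damped hinge; it sinks back if let go. A lid that gives carries the bar up along an arc about this line, a little towards +x
- red_grip (a point): middle of the round red handle bar: 12 mm thick, 102 mm long along the toolbox's y, axis 135 mm above the bench and 35 mm above the lid when sunk, on two 8 mm posts 90 mm apart; 65 mm in front of the box's centre, 175 mm in front of the hinge. Can be pinched from above, fingers closing along the toolbox's x; pushing it down pushes the lid. Axes as the lid's
- red_handle (a joint): how far the handle bar is drawn up out of the lid against its spring, m: 0 sunk, 0.015 at its stop. It starts to rise at about 3.5 N and stretches 1 mm for each further 0.8 N: 4 mm is about 7 N, 12 mm about 13 N. Drawn up 4 to 12 mm with the lid shut is a proper tug; keep it up for about half a second
- blue_toolbox: grey steel toolbox with the blue handle, fixed to the bench; 220 deep (x) x 220 wide (y) x 90 mm high without its lid; origin at the centre of its underside, front towards its own -x. The two are alike but for the handle colour; which stands left varies. The catch is hidden inside the front: the lid looks and reads the same whether caught or missed
- blue_lid (a joint): lid angle, rad: 0 shut, grows as the front rises, to 1.2. Caught, it has some 2 mm of play at the front and will not open. Missed, it rises under about 4 N at the handle; raise it past 0.1 rad (18 mm at the handle; 0.17 is plenty) to free the catch, or it lies shut and missed again. Then it rests ajar on the catch at about 0.065 rad until pushed with about 14 N at the handle, and snaps shut
- blue_hinge (a point): middle of the lid's hinge line, along the toolbox's y, on its far (+x) edge, 100 mm above the bench, level with the lid's top face. The lid is a plate 10 mm thick, 224 x 224 mm, 0.4 kg, on a damped hinge; it sinks back if let go. A lid that gives carries the bar up along an arc about this line, a little towards +x
- blue_grip (a point): middle of the round blue handle bar: 12 mm thick, 102 mm long along the toolbox's y, axis 135 mm above the bench and 35 mm above the lid when sunk, on two 8 mm posts 90 mm apart; 65 mm in front of the box's centre, 175 mm in front of the hinge. Can be pinched from above, fingers closing along the toolbox's x; pushing it down pushes the lid. Axes as the lid's
- blue_handle (a joint): how far the handle bar is drawn up out of the lid against its spring, m: 0 sunk, 0.015 at its stop. It starts to rise at about 3.5 N and stretches 1 mm for each further 0.8 N: 4 mm is about 7 N, 12 mm about 13 N. Drawn up 4 to 12 mm with the lid shut is a proper tug; keep it up for about half a second
- bowl: white ceramic bowl of washers, 80 mm wide, 35 mm high; origin under its centre; a bystander, to be left alone
- hammer: steel tack hammer, 240 mm long, lying; origin under its middle; a bystander, to be left alone
- fuse_box: red plastic fuse box, 70 x 100 x 48 mm; origin under its centre; a bystander, to be left alone
- screwdriver: screwdriver, 180 mm long, lying; a bystander, to be left alone
- wrench0: chrome combination wrench, 130 mm, in a row beyond the toolboxes; a bystander, to be left alone
- wrench1: chrome combination wrench, 145 mm, in the same row; a bystander, to be left alone
- wrench2: chrome combination wrench, 160 mm, in the same row; a bystander, to be left alone

How it is judged:
On the way, in this order (a step that is already met when the one before it is completed fails the run):
1. the red handle is held drawn up (over 4 mm) while its lid stays shut (below 0.03 rad) (value of joint red_handle above 0.004 m and value of joint red_lid below 0.03 rad), for 0.3 s.
2. the blue handle is held drawn up (over 4 mm) while its lid stays shut (below 0.03 rad) (value of joint blue_handle above 0.004 m and value of joint blue_lid below 0.03 rad), for 0.3 s.
At the end, for the whole second after the job is handed in: both lids are shut (hinges below 0.02 rad), both handles have sunk back (drawn up less than 2 mm) and nothing is held (value of joint each of red_lid, blue_lid below 0.02 rad and value of joint each of red_handle, blue_handle below 0.002 m); the robot touches nothing.
It fails at once if the red handle is yanked out to its stop (over 13.5 mm) (value of joint red_handle above 0.0135 m).
It fails at once if the blue handle is yanked out to its stop (over 13.5 mm) (value of joint blue_handle above 0.0135 m).
It fails at once if a bystander is moved by more than 40 mm (distance of any of bowl, hammer, fuse_box, screwdriver, wrench0, wrench1, wrench2 from where it was at the start of the episode above 0.04 m).
It also fails if it takes over 69 s, if anything falls off the work surface, if the arm or the gripper's body presses on something with over 40 N, if the wrist force passes 120 N, or if a joint passes its speed limit or range.

## Working session

There is one attempt and no reset: what is moved stays moved. The work goes in short steps, Python scripts to look and compute and a shell command to move; the robot and the scene stay as the last step left them, time stands still between calls to the robot, and variables do not carry over. Pictures are saved under pics/ and viewed, and the job is handed in when it is done.

```bash
ls; mkdir -p pics; python3 - <<'E'
from workcell import bot, optics
import cv2
s=bot.read_state();print(s);print(bot.tcp_to_grasp)
for n in("scene","side","wrist"):
    c=optics.read_camera(n);cv2.imwrite(f"pics/{n}0.png",c["image"][:,:,::-1])
    print(n,c["mtx"],c.get("world_from_camera",c.get("hand_eye")))
E
```

```text
pics
{'time': 0.0, 'q': array([ 1.28808188e+00,  2.64757284e-01,  1.60536459e+00, -1.05319751e-07,
        1.27371523e+00, -3.69163756e-02]), 'joint_vel': array([-0.00070534, -0.00046973, -0.00119079,  0.00204667, -0.00179332,
       -0.00053538]), 'joint_torque': array([ 3.33613498e-04, -5.15123391e+01, -3.67308176e+01, -1.58531038e-04,
        1.33815286e-02, -1.76562116e-05]), 'tool_pos': array([0.16405644, 0.65400579, 0.22996434]), 'tcp_rot': array([-1.56438758,  0.1933012 , -0.19273898]), 'wrist_force': array([ 1.14579504,  0.15628597, -0.27867625]), 'torque': array([-0.00534106,  0.06592424, -0.00283339]), 'width': 0.9984104373709041}
-0.0187
scene [[500.03067959   0.         280.45137718]
 [  0.         500.03067959 212.76406501]
 [  0.           0.           1.        ]] [[-0.54196769  0.6518844  -0.53039395  1.38752629]
 [ 0.84035762  0.42666211 -0.33430304  0.50286979]
 [ 0.00837207 -0.62690205 -0.7790531   1.27500842]
 [ 0.          0.          0.          1.        ]]
side [[523.89725786   0.         280.63729344]
 [  0.         523.89725786 221.1763357 ]
 [  0.           0.           1.        ]] [[ 0.84620088 -0.28695299  0.44900117 -0.1132062 ]
 [-0.53282022 -0.46645531  0.70606094 -1.10543914]
 [ 0.00683268 -0.83670629 -0.54760925  0.95417981]
 [ 0.          0.          0.          1.        ]]
wrist [[334.65379516   0.         278.79959894]
 [  0.         334.65379516 213.07676959]
 [  0.           0.           1.        ]] [[ 3.88763209e-04  9.46269020e-01  3.23380256e-01 -8.20458112e-02]
 [-5.01946031e-04 -3.23380055e-01  9.46269036e-01 -1.42409013e-01]
 [ 9.99999798e-01 -5.30194023e-04  3.49257711e-04  8.43127371e-04]
 [ 0.00000000e+00  0.00000000e+00  0.00000000e+00  1.00000000e+00]]
```

View pics/scene0.png

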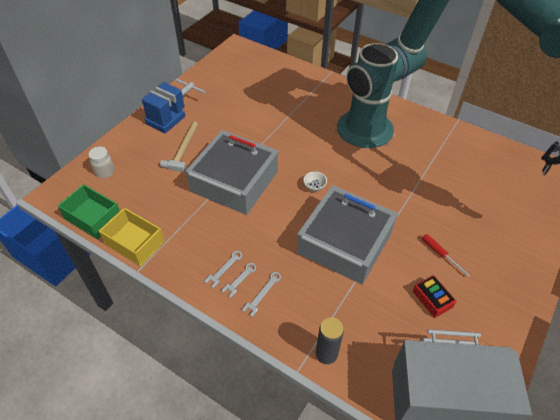

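View pics/side0.png

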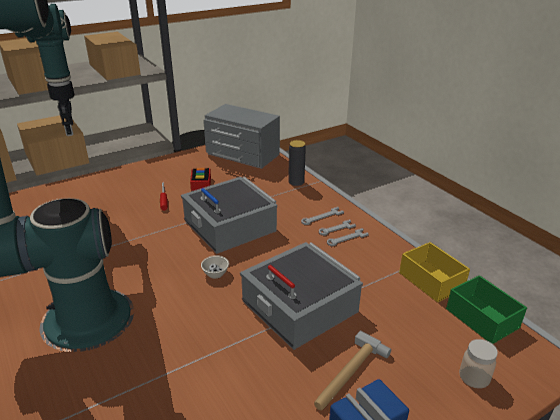

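View pics/wrist0.png

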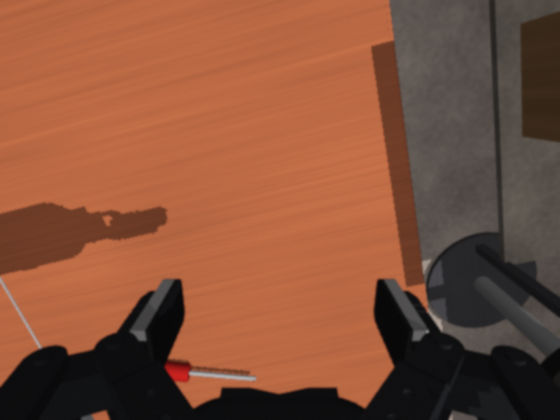

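In the scene view the red bar is at about (242,141) and the blue bar at about (360,202). In the side view they are at about (282,276) and (210,198). The bowl lies between the boxes. Next I measure both bars and both lids.

```bash
cat > h.py <<'E'
import numpy as np,cv2
from workcell import bot,optics
from scipy.spatial.transform import Rotation as R
def cloud(n):
    s=bot.read_state();c=optics.read_camera(n);z=c["z_map"];K=c["mtx"]
    v,u=np.mgrid[:z.shape[0],:z.shape[1]]
    P=np.stack([(u-K[0,2])/K[0,0]*z,(v-K[1,2])/K[1,1]*z,z],-1)
    if n=="wrist":
        T=np.eye(4);T[:3,:3]=R.from_rotvec(s["tcp_rot"]).as_matrix();T[:3,3]=s["tool_pos"];T=T@c["hand_eye"]
    else:T=c["world_from_camera"]
    P=P@T[:3,:3].T+T[:3,3]; P[z==0]=np.nan
    return c["image"],P,T
def bars(n):
    im,P,T=cloud(n);hsv=cv2.cvtColor(im,cv2.COLOR_RGB2HSV);H,S,V=[hsv[...,i].astype(int) for i in range(3)]
    zz=P[...,2];out={}
    for k,m in {"red":((H<6)|(H>172))&(S>170)&(V>60),"blue":(H>100)&(H<125)&(S>120)&(V>60)}.items():
        m=m&(zz>.12)&(zz<.18)&(P[...,0]>.3)&(P[...,0]<.9)&(abs(P[...,1])<.6)
        p=P[m]
        if len(p)<8: print(n,k,"few",len(p));continue
        c=np.median(p,0);p=p[np.linalg.norm(p-c,axis=1)<.07];
        w=np.linalg.svd(p[:,:2]-p[:,:2].mean(0),full_matrices=False)[2][0]; w=w*np.sign(w[1])
        t=(p[:,:2]-c[:2])@w
        mid=p.mean(0)+0; 
        print(n,k,len(p),"mean",p.mean(0).round(4),"dir yaw deg",np.degrees(np.arctan2(-w[0],w[1])).round(1),"len",np.ptp(t).round(4),"zmax",p[:,2].max().round(4))
        v=T[:3,3]-p.mean(0);v/=np.linalg.norm(v);print("   axis est (mean - ~4.7mm*view)",(p.mean(0)-.0047*v).round(4))
def lids(n):
    im,P,T=cloud(n)
    m=(abs(P[...,2]-.1)<.006)&(P[...,0]>.25)&(P[...,0]<1)
    nl,lab,st,ce=cv2.connectedComponentsWithStats(m.astype(np.uint8))
    for i in range(1,nl):
        if st[i,4]<800:continue
        p=P[lab==i];r=cv2.minAreaRect(p[:,:2].astype(np.float32));print(n,"lid",st[i,4],r,"z",np.median(p[:,2]))
E
python3 - <<'E'
from h import *
for n in("scene","side"): bars(n);lids(n)
E
```

```text
scene red 68 mean [ 0.4289 -0.2541  0.1398] dir yaw deg 5.2 len 0.0927 zmax 0.1468
   axis est (mean - ~4.7mm*view) [ 0.4262 -0.2562  0.1366]
scene blue 117 mean [0.4491 0.1869 0.1394] dir yaw deg 2.0 len 0.0985 zmax 0.1484
   axis est (mean - ~4.7mm*view) [0.4462 0.1859 0.1359]
scene lid 2877 ((0.4910869896411896, -0.25139492750167847), (0.23770244419574738, 0.2284896969795227), 5.904097080230713) z 0.10241850529754126
scene lid 3979 ((0.5123306512832642, 0.1882593035697937), (0.238309845328331, 0.22677454352378845), 2.213304281234741) z 0.10231453188339801
side red 136 mean [ 0.4249 -0.2632  0.1389] dir yaw deg 5.9 len 0.0997 zmax 0.1447
   axis est (mean - ~4.7mm*view) [ 0.4268 -0.2601  0.136 ]
side blue 75 mean [0.4447 0.1814 0.139 ] dir yaw deg 2.3 len 0.0966 zmax 0.1438
   axis est (mean - ~4.7mm*view) [0.4464 0.1851 0.1366]
side lid 2630 ((0.5127096176147461, 0.1891729235649109), (0.23331163823604584, 0.23533643782138824), 1.884238362312317) z 0.10089229283069573
side lid 4979 ((0.4925811290740967, -0.25195854902267456), (0.23442557454109192, 0.2295485883951187), 5.508914470672607) z 0.1009846088228421
```

```bash
cat >> h.py <<'E'
def pose(): s=bot.read_state();return s["tool_pos"],R.from_rotvec(s["tcp_rot"])
def target(yaw,sg=1):
    z=sg*np.array([np.cos(yaw),np.sin(yaw),0]);y=np.array([0,0,-1.]);return R.from_matrix(np.stack([np.cross(y,z),y,z],1))
def rows(tp,tr,n,tl=None):
    p,r=pose(); w=(r.inv()*tr).as_rotvec()
    print("p",p.round(4),"dp",(tp-p).round(4),"turn",w.round(4))
    for i in range(n):
        d=r.inv().apply((tp-p)/n if True else 0); print([*d.round(4),*(w/n).round(4)]); r=r*R.from_rotvec(w/n)
def st():
    s=bot.read_state();print("t",s["time"],"p",s["tool_pos"].round(4),"F",s["wrist_force"].round(2),"w",round(s["width"],3),"q",s["q"].round(2))
E
python3 - <<'E'
from h import *
p,r=pose();print(r.as_matrix().round(3))
for sg in(1,-1): print((r.inv()*target(np.radians(2.1),sg)).as_rotvec(),(r.inv()*target(np.radians(5.6),sg)).as_rotvec())
rows(np.array([.47,.3,.23]),target(np.radians(2.1),1),8)
E
```

```text
[[ 0.97  -0.     0.243]
 [-0.243 -0.001  0.97 ]
 [-0.    -1.    -0.001]]
[5.00827176e-04 1.28834118e+00 3.56422525e-04] [5.08124515e-04 1.22725466e+00 3.38726135e-04]
[ 3.85066273e-04 -1.85325137e+00 -5.41075943e-04] [ 3.72143085e-04 -1.91433790e+00 -5.58253425e-04]
p [0.1642 0.6545 0.2309] dp [ 0.3058 -0.3545 -0.0009] turn [5.0000e-04 1.2883e+00 4.0000e-04]
[np.float64(0.0479), np.float64(0.0001), np.float64(-0.0337), np.float64(0.0001), np.float64(0.161), np.float64(0.0)]
[np.float64(0.0526), np.float64(0.0001), np.float64(-0.0256), np.float64(0.0001), np.float64(0.161), np.float64(0.0)]
[np.float64(0.0561), np.float64(0.0001), np.float64(-0.0168), np.float64(0.0001), np.float64(0.161), np.float64(0.0)]
[np.float64(0.058), np.float64(0.0001), np.float64(-0.0076), np.float64(0.0001), np.float64(0.161), np.float64(0.0)]
[np.float64(0.0585), np.float64(0.0001), np.float64(0.0018), np.float64(0.0001), np.float64(0.161), np.float64(0.0)]
[np.float64(0.0575), np.float64(0.0001), np.float64(0.0112), np.float64(0.0001), np.float64(0.161), np.float64(0.0)]
[np.float64(0.0549), np.float64(0.0001), np.float64(0.0202), np.float64(0.0001), np.float64(0.161), np.float64(0.0)]
[np.float64(0.051), np.float64(0.0001), np.float64(0.0288), np.float64(0.0001), np.float64(0.161), np.float64(0.0)]
```

```bash
python3 -m handwheel '[[0.048,0,-0.034,0,0.16,0,0.6],[0.053,0,-0.026,0,0.16,0,0.6],[0.056,0,-0.017,0,0.16,0,0.6],[0.058,0,-0.008,0,0.16,0,0.6],[0.058,0,0.002,0,0.16,0,0.6],[0.057,0,0.011,0,0.16,0,0.6],[0.055,0,0.02,0,0.16,0,0.6],[0.051,0,0.029,0,0.1,0,0.6]]'
python3 - <<'E'
from h import *
st();rows(np.array([.4265,-.258,.22]),target(np.radians(5.6)),10)
E
```

```text
time: 1.35
tool_pos: [0.4717, 0.2992, 0.2316]
tcp_rot: [-1.254, 1.134, -1.134]
wrist_force: [0.6, 0.7, -0.4]
width: 0.6
t 1.35 p [0.4717 0.2992 0.2316] F [ 0.58  0.69 -0.35] w 0.6 q [0.52 0.04 1.86 0.   1.24 0.42]
p [0.4717 0.2992 0.2316] dp [-0.0452 -0.5572 -0.0116] turn [-0.0008  0.0036 -0.0005]
[np.float64(0.055), np.float64(0.0011), np.float64(-0.0101), np.float64(-0.0001), np.float64(0.0004), np.float64(-0.0)]
[np.float64(0.055), np.float64(0.0011), np.float64(-0.0101), np.float64(-0.0001), np.float64(0.0004), np.float64(-0.0)]
[np.float64(0.055), np.float64(0.0011), np.float64(-0.0101), np.float64(-0.0001), np.float64(0.0004), np.float64(-0.0)]
[np.float64(0.055), np.float64(0.0011), np.float64(-0.0101), np.float64(-0.0001), np.float64(0.0004), np.float64(-0.0)]
[np.float64(0.055), np.float64(0.0011), np.float64(-0.0101), np.float64(-0.0001), np.float64(0.0004), np.float64(-0.0)]
[np.float64(0.055), np.float64(0.0011), np.float64(-0.01), np.float64(-0.0001), np.float64(0.0004), np.float64(-0.0)]
[np.float64(0.055), np.float64(0.0012), np.float64(-0.01), np.float64(-0.0001), np.float64(0.0004), np.float64(-0.0)]
[np.float64(0.055), np.float64(0.0012), np.float64(-0.01), np.float64(-0.0001), np.float64(0.0004), np.float64(-0.0)]
[np.float64(0.055), np.float64(0.0012), np.float64(-0.01), np.float64(-0.0001), np.float64(0.0004), np.float64(-0.0)]
[np.float64(0.055), np.float64(0.0012), np.float64(-0.01), np.float64(-0.0001), np.float64(0.0004), np.float64(-0.0)]
```

```bash
python3 -m handwheel '[[0.055,0,-0.01,0,0,0,0.6],[0.055,0,-0.01,0,0,0,0.6],[0.055,0,-0.01,0,0,0,0.6],[0.055,0,-0.01,0,0,0,0.6],[0.055,0,-0.01,0,0,0,0.6],[0.055,0,-0.01,0,0,0,0.6],[0.055,0,-0.01,0,0,0,0.6],[0.055,0,-0.01,0,0,0,0.6]]'
python3 -m handwheel '[[0.055,0,-0.01,0,0,0,0.6],[0.055,0,-0.01,0,0,0,0.6],[0,0,0,0,0,0,0.6]]' 
python3 - <<'E'
from h import *
st();bars("wrist");bars("side");rows(np.array([.4265,-.258,.1155]),target(np.radians(5.6)),4)
cv2.imwrite("pics/w1.png",optics.read_camera("wrist")["image"][:,:,::-1])
E
```

```text
time: 2.35
tool_pos: [0.4369, -0.1471, 0.2318]
tcp_rot: [-1.256, 1.13, -1.132]
wrist_force: [1.8, -0.6, -0.1]
width: 0.599
time: 2.72
tool_pos: [0.4283, -0.2602, 0.2315]
tcp_rot: [-1.255, 1.135, -1.136]
wrist_force: [-0.5, 0.3, 0.4]
width: 0.602
t 2.725 p [ 0.4283 -0.2602  0.2315] F [-0.5   0.34  0.38] w 0.602 q [-0.6  -0.07  1.97 -0.    1.24 -0.69]
wrist red 1848 mean [ 0.4269 -0.2539  0.1397] dir yaw deg 5.6 len 0.0988 zmax 0.1429
   axis est (mean - ~4.7mm*view) [ 0.427  -0.2553  0.1353]
wrist blue few 0
side red 136 mean [ 0.4249 -0.2632  0.1387] dir yaw deg 5.5 len 0.0998 zmax 0.145
   axis est (mean - ~4.7mm*view) [ 0.4268 -0.2601  0.1358]
side blue 73 mean [0.445  0.1819 0.1389] dir yaw deg 2.3 len 0.097 zmax 0.1435
   axis est (mean - ~4.7mm*view) [0.4466 0.1857 0.1365]
p [ 0.4285 -0.257   0.2311] dp [-0.002  -0.001  -0.1156] turn [ 0.0002  0.0053 -0.0008]
[np.float64(0.0002), np.float64(0.0289), np.float64(-0.0005), np.float64(0.0001), np.float64(0.0013), np.float64(-0.0002)]
[np.float64(0.0002), np.float64(0.0289), np.float64(-0.0005), np.float64(0.0001), np.float64(0.0013), np.float64(-0.0002)]
[np.float64(0.0002), np.float64(0.0289), np.float64(-0.0005), np.float64(0.0001), np.float64(0.0013), np.float64(-0.0002)]
[np.float64(0.0002), np.float64(0.0289), np.float64(-0.0005), np.float64(0.0001), np.float64(0.0013), np.float64(-0.0002)]
```

View pics/w1.png

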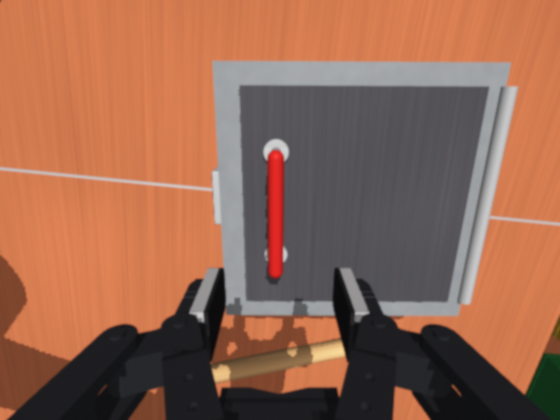

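The wrist view shows the red bar at x≈276 px, from y≈152 to 275, centred between the fingers and square to them. I descend.

```bash
python3 -m handwheel '[[0,0.03,-0.001,0,0.005,0,0.6],[0,0.03,-0.001,0,0,0,0.6],[0,0.03,0,0,0,0,0.6],[0,0.015,0,0,0,0,0.6],[0,0.0105,0,0,0,0,0.6],[0,0,0,0,0,0,0.6]]' 60
python3 - <<'E'
from h import *
st()
E
python3 -m handwheel '[[0,0,0,0,0,0,0.3],[0,0,0,0,0,0,0.1],[0,0,0,0,0,0,0.05],[0,0,0,0,0,0,0],[0,0,0,0,0,0,0],[0,0,0,0,0,0,0]]' 60
python3 - <<'E'
from h import *
st();bars("side")
E
```

```text
time: 3.62
tool_pos: [0.4269, -0.2565, 0.1157]
tcp_rot: [-1.255, 1.135, -1.134]
wrist_force: [0.7, -0.0, 1.2]
width: 0.601
t 3.625 p [ 0.4269 -0.2565  0.1157] F [ 0.73 -0.02  1.22] w 0.601 q [-0.59  0.03  2.09  0.    1.02 -0.69]
time: 4.38
tool_pos: [0.4258, -0.2577, 0.1169]
tcp_rot: [-1.257, 1.136, -1.135]
wrist_force: [-4.7, -0.6, 6.0]
width: 0.117
t 4.375 p [ 0.4258 -0.2577  0.1169] F [-4.72 -0.57  6.01] w 0.117 q [-0.59  0.03  2.09 -0.    1.02 -0.69]
side red 68 mean [ 0.428  -0.2872  0.1379] dir yaw deg 1.0 len 0.053 zmax 0.142
   axis est (mean - ~4.7mm*view) [ 0.43   -0.2842  0.1349]
side blue 74 mean [0.4446 0.1816 0.1391] dir yaw deg 2.2 len 0.1004 zmax 0.1459
   axis est (mean - ~4.7mm*view) [0.4462 0.1853 0.1368]
```

```bash
for i in 1 2 3; do python3 -m handwheel '[[0,-0.002,-0.0003,0,0,0,0],[0,0,0,0,0,0,0]]'; python3 - <<'E'
from h import *
st()
E
done
```

```text
time: 4.68
tool_pos: [0.4259, -0.2576, 0.1176]
tcp_rot: [-1.256, 1.135, -1.135]
wrist_force: [-3.9, -3.9, -1.6]
width: 0.115
t 4.675 p [ 0.4259 -0.2576  0.1176] F [-3.9  -3.91 -1.58] w 0.115 q [-0.59  0.03  2.09 -0.    1.02 -0.69]
time: 4.92
tool_pos: [0.4262, -0.2575, 0.1197]
tcp_rot: [-1.255, 1.135, -1.136]
wrist_force: [-1.8, -5.5, -3.6]
width: 0.122
t 4.925 p [ 0.4262 -0.2575  0.1197] F [-1.8  -5.48 -3.62] w 0.122 q [-0.59  0.03  2.09 -0.    1.02 -0.69]
time: 5.18
tool_pos: [0.4265, -0.2575, 0.122]
tcp_rot: [-1.255, 1.134, -1.136]
wrist_force: [0.2, -5.4, -4.5]
width: 0.119
t 5.175 p [ 0.4265 -0.2575  0.122 ] F [ 0.25 -5.43 -4.47] w 0.119 q [-0.59  0.03  2.09 -0.    1.03 -0.69]
```

```bash
for i in 1 2; do python3 -m handwheel '[[0,-0.002,0,0,0,0,0],[0,0,0,0,0,0,0]]'; python3 - <<'E'
from h import *
st()
E
done
```

```text
time: 5.42
tool_pos: [0.4268, -0.2575, 0.1241]
tcp_rot: [-1.254, 1.134, -1.137]
wrist_force: [2.5, -5.3, -5.2]
width: 0.117
t 5.425 p [ 0.4268 -0.2575  0.1241] F [ 2.5  -5.27 -5.25] w 0.117 q [-0.59  0.02  2.09  0.    1.03 -0.69]
time: 5.68
tool_pos: [0.4271, -0.2574, 0.1261]
tcp_rot: [-1.254, 1.133, -1.137]
wrist_force: [2.9, -5.2, -5.6]
width: 0.118
t 5.675 p [ 0.4271 -0.2574  0.1261] F [ 2.88 -5.23 -5.57] w 0.118 q [-0.59  0.02  2.08  0.    1.03 -0.69]
```

```bash
cat >> h.py <<'E'
def lidang(n,hinge_side,cx,cy,yaw):
    # fit plane to dark lid pixels; box frame about lid centre
    im,P,T=cloud(n);c,s=np.cos(yaw),np.sin(yaw)
    X=(P[...,0]-cx)*c+(P[...,1]-cy)*s;Y=-(P[...,0]-cx)*s+(P[...,1]-cy)*c
    m=(abs(X)<.105)&(abs(Y)<.105)&(P[...,2]>.09)&(P[...,2]<.15)&(abs(X+.065)>.03)
    z=P[...,2][m];A=np.c_[X[m],Y[m],np.ones(m.sum())]
    for _ in range(6):
        k=np.linalg.lstsq(A,z,rcond=None)[0];r=abs(A@k-z);g=r<max(2*np.median(r),.0015);A,z=A[g],z[g]
    print(n,"tilt(front up +) rad",round(float(-k[0]),4),"z centre",round(float(k[2]),4),"n",len(z))
RED=(.4918,-.2517,np.radians(5.6));BLUE=(.5115,.1884,np.radians(2.1))
E
python3 - <<'E'
from h import *
for n in("side","scene"):
  lidang(n,0,*RED);lidang(n,0,*BLUE)
cv2.imwrite("pics/s2.png",optics.read_camera("side")["image"][200:360,180:400,::-1].repeat(3,0).repeat(3,1))
st()
E
```

```text
side tilt(front up +) rad 0.0296 z centre 0.105 n 1370
side tilt(front up +) rad -0.0046 z centre 0.1013 n 768
scene tilt(front up +) rad 0.0372 z centre 0.107 n 1204
scene tilt(front up +) rad -0.0005 z centre 0.1029 n 1388
t 5.925 p [ 0.4271 -0.2574  0.126 ] F [ 3.32 -5.06 -5.56] w 0.121 q [-0.59  0.02  2.08  0.    1.03 -0.69]
```

View pics/s2.png

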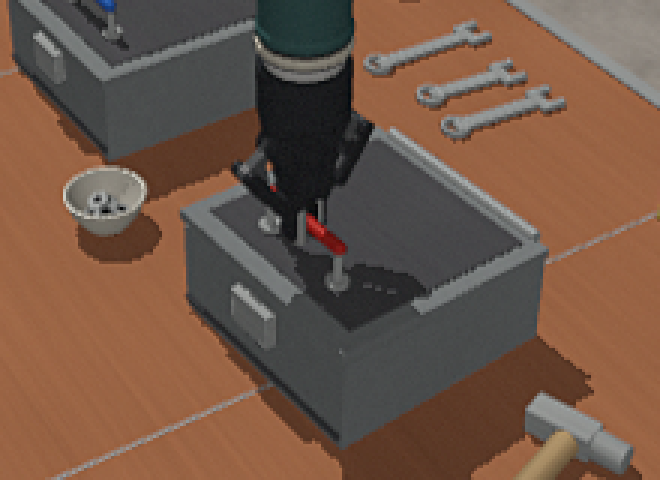

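Both cameras show the red lid tilted by about 0.03 rad with little rise in force, so it gives and its catch is missed. I lift it along the arc.

```bash
python3 -m handwheel '[[0.0005,-0.002,0.001,0,0,0,0],[0.0005,-0.002,0.0006,0,0,0,0],[0,-0.002,0.0006,0,0,0,0],[0,-0.002,0.0006,0,0,0,0],[0,-0.002,0.0006,0,0,0,0],[0,0,0,0,0,0,0]]'
python3 - <<'E'
from h import *
lidang("side",0,*RED);lidang("scene",0,*RED)
E
python3 -m handwheel '[[0,-0.002,0.0006,0,0,0,0],[0,-0.002,0.0006,0,0,0,0],[0,-0.002,0.0006,0,0,0,0],[0,-0.002,0.0006,0,0,0,0],[0,-0.002,0.0006,0,0,0,0],[0,-0.002,0.0006,0,0,0,0],[0,0,0,0,0,0,0]]'
python3 - <<'E'
from h import *
st();lidang("side",0,*RED);lidang("scene",0,*RED)
E
```

```text
time: 6.68
tool_pos: [0.4303, -0.2574, 0.1364]
tcp_rot: [-1.253, 1.134, -1.136]
wrist_force: [4.2, -0.0, -4.9]
width: 0.115
side tilt(front up +) rad 0.0975 z centre 0.1124 n 1380
scene tilt(front up +) rad 0.1031 z centre 0.1144 n 1280
time: 7.65
tool_pos: [0.4334, -0.257, 0.1477]
tcp_rot: [-1.254, 1.135, -1.135]
wrist_force: [6.7, 1.3, -6.6]
width: 0.116
t 7.65 p [ 0.4334 -0.257   0.1477] F [ 6.69  1.27 -6.58] w 0.116 q [-0.59  0.01  2.05  0.    1.08 -0.69]
side tilt(front up +) rad 0.149 z centre 0.118 n 1334
scene tilt(front up +) rad 0.1509 z centre 0.1195 n 1145
```

```bash
python3 -m handwheel '[[0,0.003,-0.0008,0,0,0,0],[0,0.003,-0.0008,0,0,0,0],[0,0.003,-0.0008,0,0,0,0],[0,0.003,-0.0008,0,0,0,0],[0,0.003,-0.0008,0,0,0,0],[0,0.003,-0.0007,0,0,0,0],[0,0,0,0,0,0,0]]' 80
for i in 1 2 3; do python3 -m handwheel '[[0,0.002,-0.0004,0,0,0,0],[0,0.002,-0.0004,0,0,0,0],[0,0,0,0,0,0,0]]'|grep -E 'pos|force'; done
python3 - <<'E'
from h import *
st();lidang("side",0,*RED);lidang("scene",0,*RED)
E
```

```text
time: 8.62
tool_pos: [0.4286, -0.2576, 0.1298]
tcp_rot: [-1.254, 1.135, -1.135]
wrist_force: [4.3, 2.8, -3.4]
width: 0.107
tool_pos: [0.4279, -0.2578, 0.1267]
wrist_force: [3.3, 5.1, 2.3]
tool_pos: [0.4268, -0.2579, 0.122]
wrist_force: [2.3, 4.3, 0.1]
tool_pos: [0.4259, -0.2579, 0.1176]
wrist_force: [3.0, 5.0, 1.3]
t 9.75 p [ 0.4259 -0.2579  0.1176] F [2.96 4.96 1.3 ] w 0.111 q [-0.59  0.03  2.09  0.    1.02 -0.69]
side tilt(front up +) rad -0.006 z centre 0.101 n 1405
scene tilt(front up +) rad -0.0021 z centre 0.1029 n 1179
```

```bash
for i in 1 2; do python3 -m handwheel '[[0,0.002,0,0,0,0,0],[0,0,0,0,0,0,0]]'|grep -E 'pos|force'; done
for i in 1 2 ; do python3 -m handwheel '[[0,-0.002,0,0,0,0,0],[0,0,0,0,0,0,0]]'|grep -E 'pos|force'; done
for i in 1 2 3; do python3 -m handwheel '[[0,-0.002,0,0,0,0,0],[0,0,0,0,0,0,0]]'|grep -E 'pos|force'; done
python3 - <<'E'
from h import *
st();lidang("side",0,*RED);lidang("scene",0,*RED)
E
```

```text
tool_pos: [0.426, -0.258, 0.1174]
wrist_force: [-1.8, 7.3, 11.0]
tool_pos: [0.4261, -0.2581, 0.1172]
wrist_force: [-6.0, 10.2, 22.2]
tool_pos: [0.426, -0.258, 0.1174]
wrist_force: [-2.6, 7.1, 11.1]
tool_pos: [0.4259, -0.2579, 0.1178]
wrist_force: [2.5, 4.5, -0.6]
tool_pos: [0.4261, -0.2578, 0.1193]
wrist_force: [4.4, 3.1, -3.6]
tool_pos: [0.4261, -0.2579, 0.121]
wrist_force: [5.2, 3.9, -4.7]
tool_pos: [0.4262, -0.2578, 0.1228]
wrist_force: [5.9, 2.8, -6.2]
t 11.6 p [ 0.4262 -0.2578  0.1228] F [ 5.87  2.77 -6.15] w 0.106 q [-0.59  0.03  2.09  0.    1.03 -0.69]
side tilt(front up +) rad 0.0017 z centre 0.1019 n 1438
scene tilt(front up +) rad 0.0122 z centre 0.104 n 1018
```

```bash
python3 -m handwheel '[[0,-0.002,0,0,0,0,0],[0,0,0,0,0,0,0]]'|grep -E 'pos|force'; python3 -m handwheel '[[0,-0.0015,0,0,0,0,0],[0,0,0,0,0,0,0],[0,0,0,0,0,0,0],[0,0,0,0,0,0,0],[0,0,0,0,0,0,0]]'|grep -E 'pos|force'
python3 - <<'E'
from h import *
st();lidang("side",0,*RED);lidang("scene",0,*RED);st()
E
```

```text
tool_pos: [0.4261, -0.2578, 0.1245]
wrist_force: [6.0, 3.7, -8.2]
tool_pos: [0.4261, -0.2578, 0.1257]
wrist_force: [6.6, 2.4, -8.7]
t 12.575 p [ 0.4261 -0.2578  0.1257] F [ 6.63  2.42 -8.67] w 0.111 q [-0.59  0.02  2.08  0.    1.04 -0.69]
side tilt(front up +) rad 0.0028 z centre 0.1019 n 1380
scene tilt(front up +) rad 0.0076 z centre 0.104 n 1030
t 12.675 p [ 0.4261 -0.2578  0.1257] F [ 7.56  3.02 -8.94] w 0.108 q [-0.59  0.02  2.08  0.    1.04 -0.69]
```

```bash
python3 -m handwheel '[[0,-0.0015,0,0,0,0,0],[0,0,0,0,0,0,0],[0,0,0,0,0,0,0],[0,0,0,0,0,0,0],[0,0,0,0,0,0,0]]'|grep -E 'pos|force'
python3 - <<'E'
from h import *
lidang("side",0,*RED);lidang("scene",0,*RED);bars("scene");st()
E
```

```text
tool_pos: [0.4261, -0.2578, 0.1271]
wrist_force: [7.6, 2.5, -10.0]
side tilt(front up +) rad 0.0029 z centre 0.102 n 1459
scene tilt(front up +) rad 0.0079 z centre 0.1038 n 1312
scene red 28 mean [ 0.426  -0.2282  0.1489] dir yaw deg 3.1 len 0.0342 zmax 0.1553
   axis est (mean - ~4.7mm*view) [ 0.4232 -0.2303  0.1457]
scene blue 119 mean [0.4489 0.1872 0.1393] dir yaw deg 2.3 len 0.0965 zmax 0.1476
   axis est (mean - ~4.7mm*view) [0.446  0.1862 0.1358]
t 13.45 p [ 0.4261 -0.2578  0.1271] F [ 7.26  2.58 -9.75] w 0.108 q [-0.59  0.02  2.08  0.    1.04 -0.69]
```

The red lid holds: force climbs at the spring rate to 10 N while the tilt stays within the play. I lower the bar, release it and go to blue.

```bash
python3 -m handwheel '[[0,0.003,0,0,0,0,0],[0,0.003,0,0,0,0,0],[0,0.003,0,0,0,0,0],[0,0,0,0,0,0,0.2],[0,0,0,0,0,0,0.4],[0,0,0,0,0,0,0.6],[0,0,0,0,0,0,0.6],[0,0,0,0,0,0,0.6]]'
python3 -m handwheel '[[0,-0.02,0,0,0,0,0.6],[0,-0.03,0,0,0,0,0.6],[0,-0.05,0,0,0,0,0.6],[0,0,0,0,0,0,0.6]]'
python3 - <<'E'
from h import *
st();lidang("side",0,*RED);bars("side");rows(np.array([.4463,.1858,.2177]),target(np.radians(2.1)),8)
E
```

```text
time: 14.45
tool_pos: [0.4259, -0.2582, 0.1199]
tcp_rot: [-1.255, 1.135, -1.136]
wrist_force: [0.6, -0.2, 0.4]
width: 0.6
time: 14.95
tool_pos: [0.4287, -0.26, 0.225]
tcp_rot: [-1.254, 1.127, -1.143]
wrist_force: [0.5, 0.5, -0.5]
width: 0.6
t 14.95 p [ 0.4287 -0.26    0.225 ] F [ 0.54  0.53 -0.45] w 0.6 q [-0.59 -0.07  1.98 -0.    1.22 -0.69]
side tilt(front up +) rad -0.0042 z centre 0.1012 n 1669
side red 134 mean [ 0.4248 -0.263   0.1389] dir yaw deg 5.8 len 0.0981 zmax 0.1433
   axis est (mean - ~4.7mm*view) [ 0.4268 -0.26    0.1359]
side blue 75 mean [0.4447 0.1813 0.1391] dir yaw deg 2.1 len 0.1047 zmax 0.1453
   axis est (mean - ~4.7mm*view) [0.4463 0.185  0.1367]
p [ 0.4262 -0.2583  0.2205] dp [ 0.0201  0.4441 -0.0028] turn [-0.0013  0.0634  0.0011]
[np.float64(-0.055), np.float64(0.0003), np.float64(0.008), np.float64(-0.0002), np.float64(0.0079), np.float64(0.0001)]
[np.float64(-0.055), np.float64(0.0003), np.float64(0.0076), np.float64(-0.0002), np.float64(0.0079), np.float64(0.0001)]
[np.float64(-0.0551), np.float64(0.0003), np.float64(0.0072), np.float64(-0.0002), np.float64(0.0079), np.float64(0.0001)]
[np.float64(-0.0552), np.float64(0.0003), np.float64(0.0067), np.float64(-0.0002), np.float64(0.0079), np.float64(0.0001)]
[np.float64(-0.0552), np.float64(0.0003), np.float64(0.0063), np.float64(-0.0002), np.float64(0.0079), np.float64(0.0001)]
[np.float64(-0.0553), np.float64(0.0003), np.float64(0.0059), np.float64(-0.0002), np.float64(0.0079), np.float64(0.0001)]
[np.float64(-0.0553), np.float64(0.0003), np.float64(0.0054), np.float64(-0.0002), np.float64(0.0079), np.float64(0.0001)]
[np.float64(-0.0553), np.float64(0.0003), np.float64(0.005), np.float64(-0.0002), np.float64(0.0079), np.float64(0.0001)]
```

```bash
python3 -m handwheel '[[-0.055,0,0.008,0,0.008,0,0.6],[-0.055,0,0.0075,0,0.008,0,0.6],[-0.055,0,0.007,0,0.008,0,0.6],[-0.055,0,0.0065,0,0.008,0,0.6],[-0.055,0,0.006,0,0.008,0,0.6],[-0.055,0,0.006,0,0.008,0,0.6],[-0.055,0,0.0055,0,0.008,0,0.6],[-0.055,0,0.005,0,0.008,0,0.6]]'
python3 -m handwheel '[[0,0,0,0,0,0,0.6],[0,0,0,0,0,0,0.6]]' 60
python3 - <<'E'
from h import *
bars("wrist");st();rows(np.array([.4464,.1858,.1155]),target(np.radians(2.1)),1)
cv2.imwrite("pics/w2.png",optics.read_camera("wrist")["image"][:,:,::-1])
E
```

```text
time: 16.05
tool_pos: [0.4443, 0.1859, 0.2178]
tcp_rot: [-1.229, 1.184, -1.182]
wrist_force: [1.0, -0.2, 0.1]
width: 0.596
time: 16.3
tool_pos: [0.4445, 0.1841, 0.2181]
tcp_rot: [-1.23, 1.183, -1.181]
wrist_force: [0.4, -0.5, 0.3]
width: 0.603
wrist red few 0
wrist blue 2143 mean [0.4478 0.1913 0.1396] dir yaw deg 2.3 len 0.1003 zmax 0.1427
   axis est (mean - ~4.7mm*view) [0.4479 0.1898 0.1352]
t 16.35 p [0.4448 0.1835 0.2184] F [ 0.56 -0.21  0.4 ] w 0.599 q [ 0.34 -0.1   2.02 -0.    1.22  0.3 ]
p [0.4448 0.1835 0.2184] dp [ 0.0016  0.0023 -0.1029] turn [ 0.0025 -0.0008  0.0014]
[np.float64(-0.0023), np.float64(0.1029), np.float64(0.002), np.float64(0.0025), np.float64(-0.0008), np.float64(0.0014)]
```

View pics/w2.png

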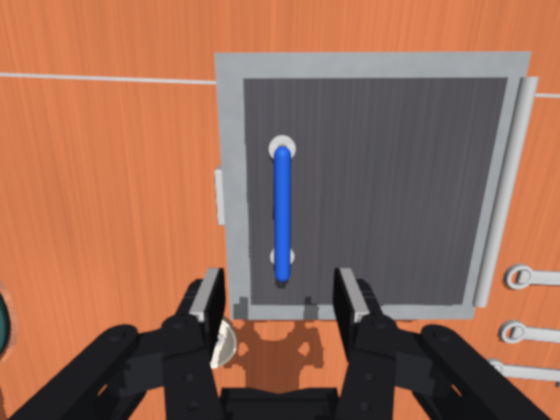

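The blue bar is at x≈283 px, from y≈150 to 278, about 2 mm to +x of the finger centre line. I correct for that and descend.

```bash
python3 -m handwheel '[[-0.002,0.03,0.002,0,0,0,0.6],[0,0.03,0,0,0,0,0.6],[0,0.02,0,0,0,0,0.6],[0,0.012,0,0,0,0,0.6],[0,0.0095,0,0,0,0,0.6],[0,0,0,0,0,0,0.6]]' 60
python3 -m handwheel '[[0,0,0,0,0,0,0.3],[0,0,0,0,0,0,0.1],[0,0,0,0,0,0,0.05],[0,0,0,0,0,0,0],[0,0,0,0,0,0,0],[0,0,0,0,0,0,0]]' 80
python3 - <<'E'
from h import *
lidang("side",0,*BLUE);lidang("scene",0,*BLUE);st()
E
```

```text
time: 17.15
tool_pos: [0.4474, 0.1861, 0.118]
tcp_rot: [-1.226, 1.184, -1.183]
wrist_force: [0.4, -0.6, -0.1]
width: 0.604
time: 17.9
tool_pos: [0.4468, 0.1868, 0.1192]
tcp_rot: [-1.227, 1.184, -1.182]
wrist_force: [-4.2, -0.9, 5.6]
width: 0.112
side tilt(front up +) rad -0.0066 z centre 0.101 n 791
scene tilt(front up +) rad -0.0018 z centre 0.1027 n 1430
t 18.0 p [0.4468 0.1868 0.1192] F [-4.02 -0.62  5.9 ] w 0.11 q [0.34 0.   2.12 0.   1.02 0.31]
```

```bash
for i in 1 2 3; do python3 -m handwheel '[[0,-0.002,-0.0003,0,0,0,0],[0,0,0,0,0,0,0]]'|grep -E 'pos|force'; done
python3 - <<'E'
from h import *
lidang("side",0,*BLUE);lidang("scene",0,*BLUE);st()
E
python3 -m handwheel '[[0,-0.0015,0,0,0,0,0],[0,0,0,0,0,0,0]]'|grep -E 'pos|force'
python3 - <<'E'
from h import *
lidang("side",0,*BLUE);lidang("scene",0,*BLUE);st()
E
```

```text
tool_pos: [0.4469, 0.1868, 0.12]
wrist_force: [-1.1, 1.7, -3.0]
tool_pos: [0.447, 0.1868, 0.1221]
wrist_force: [0.4, 1.5, -6.4]
tool_pos: [0.447, 0.1867, 0.1243]
wrist_force: [2.3, 3.6, -7.0]
side tilt(front up +) rad 0.0042 z centre 0.1021 n 765
scene tilt(front up +) rad 0.007 z centre 0.1036 n 1700
t 18.85 p [0.4469 0.1867 0.1242] F [ 2.5   3.81 -6.06] w 0.106 q [ 0.34 -0.    2.11  0.    1.03  0.31]
tool_pos: [0.4469, 0.1867, 0.1259]
wrist_force: [2.7, 4.5, -8.0]
side tilt(front up +) rad 0.0024 z centre 0.102 n 752
scene tilt(front up +) rad 0.0099 z centre 0.1036 n 1338
t 19.2 p [0.4469 0.1867 0.1258] F [ 4.04  3.   -7.87] w 0.112 q [ 0.34 -0.01  2.11  0.    1.03  0.31]
```

```bash
python3 -m handwheel '[[0,-0.0015,0,0,0,0,0],[0,-0.001,0,0,0,0,0],[0,0,0,0,0,0,0],[0,0,0,0,0,0,0],[0,0,0,0,0,0,0],[0,0,0,0,0,0,0],[0,0,0,0,0,0,0]]'|grep -E 'pos|force'
python3 - <<'E'
from h import *
lidang("side",0,*BLUE);lidang("scene",0,*BLUE);bars("scene");bars("side");st()
E
```

```text
tool_pos: [0.4469, 0.1867, 0.128]
wrist_force: [5.2, 3.9, -9.3]
side tilt(front up +) rad 0.0045 z centre 0.102 n 938
scene tilt(front up +) rad 0.0092 z centre 0.1036 n 1599
scene red 60 mean [ 0.4282 -0.255   0.1393] dir yaw deg 3.9 len 0.0937 zmax 0.148
   axis est (mean - ~4.7mm*view) [ 0.4255 -0.2571  0.1361]
scene blue 68 mean [0.4493 0.1976 0.1485] dir yaw deg 2.4 len 0.0986 zmax 0.1555
   axis est (mean - ~4.7mm*view) [0.4463 0.1966 0.145 ]
side red 139 mean [ 0.4247 -0.2625  0.139 ] dir yaw deg 5.6 len 0.1009 zmax 0.1433
   axis est (mean - ~4.7mm*view) [ 0.4267 -0.2595  0.136 ]
side blue 42 mean [0.4475 0.1591 0.1475] dir yaw deg -1.9 len 0.0565 zmax 0.1586
   axis est (mean - ~4.7mm*view) [0.4491 0.1629 0.1452]
t 20.275 p [0.4469 0.1867 0.128 ] F [ 4.35  4.55 -9.63] w 0.104 q [ 0.34 -0.01  2.11  0.    1.04  0.31]
```

The blue lid was already caught. Its bar is 9 mm up at 9.5 N, of which about 2 mm is lid play. I let it go.

```bash
python3 -m handwheel '[[0,0.003,0,0,0,0,0],[0,0.003,0,0,0,0,0],[0,0.003,0,0,0,0,0],[0,0,0,0,0,0,0.2],[0,0,0,0,0,0,0.4],[0,0,0,0,0,0,0.6],[0,0,0,0,0,0,0.6],[0,0,0,0,0,0,0.6]]'
python3 -m handwheel '[[0,-0.02,0,0,0,0,0.6],[0,-0.03,0,0,0,0,0.6],[0,-0.05,0,0,0,0,0.6],[0,-0.03,0,0,0,0,0.6],[0,0,0,0,0,0,0.6],[0,0,0,0,0,0,0.6],[0,0,0,0,0,0,0.6],[0,0,0,0,0,0,0.6]]'
python3 - <<'E'
from h import *
for n in("side","scene"): lidang(n,0,*RED);lidang(n,0,*BLUE);bars(n)
st()
cv2.imwrite("pics/end.png",optics.read_camera("scene")["image"][:,:,::-1])
E
```

```text
time: 21.28
tool_pos: [0.4467, 0.1865, 0.1194]
tcp_rot: [-1.226, 1.183, -1.183]
wrist_force: [0.6, 0.2, -1.2]
width: 0.598
time: 22.28
tool_pos: [0.4459, 0.1863, 0.2478]
tcp_rot: [-1.229, 1.184, -1.182]
wrist_force: [-0.1, 0.2, -0.2]
width: 0.597
side tilt(front up +) rad -0.0036 z centre 0.1011 n 1651
side tilt(front up +) rad -0.0025 z centre 0.1012 n 818
side red 146 mean [ 0.4246 -0.2633  0.1388] dir yaw deg 5.5 len 0.0992 zmax 0.1437
   axis est (mean - ~4.7mm*view) [ 0.4265 -0.2602  0.1359]
side blue 75 mean [0.4447 0.1814 0.139 ] dir yaw deg 2.2 len 0.0979 zmax 0.1447
   axis est (mean - ~4.7mm*view) [0.4464 0.1852 0.1366]
scene tilt(front up +) rad 0.0039 z centre 0.1031 n 939
scene tilt(front up +) rad 0.0038 z centre 0.103 n 1551
scene red 61 mean [ 0.4288 -0.2582  0.1396] dir yaw deg 5.8 len 0.0909 zmax 0.1501
   axis est (mean - ~4.7mm*view) [ 0.4261 -0.2604  0.1364]
scene blue 117 mean [0.4494 0.187  0.1397] dir yaw deg 2.7 len 0.0986 zmax 0.1496
   axis est (mean - ~4.7mm*view) [0.4464 0.186  0.1362]
t 22.575 p [0.4466 0.1866 0.2491] F [-0.59  0.63 -0.13] w 0.601 q [ 0.34 -0.11  1.98 -0.    1.28  0.31]
```

View pics/end.png

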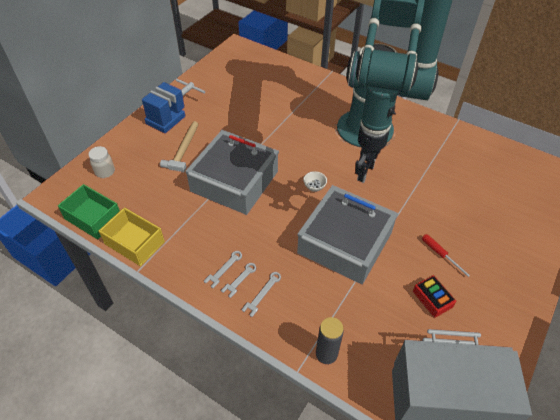

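The final picture shows both lids shut and both bars sunk, red at (242,141) and blue at (360,202). The bowl (315,183), hammer, wrenches, fuse box and screwdriver are where they were, and the gripper is clear of everything.

```bash
python3 -c "
from workcell import workorder
print(workorder.finish_job())"
```

```text
the job is handed in; nothing more can be done
None
```

Both lids are shut and each held under a proper tug. The job was handed in at about 22.6 s; the hand-in gives no verdict.

- **Red:** The first tug showed the lid giving: it tilted about 0.03 rad and the force stayed near 5.5 N. I lifted it to about 0.15 rad and pressed it shut with up to about 22 N. On the second tug the force climbed at the spring rate to about 10 N, with the handle an estimated 7–8 mm up. The lid stayed within its play for well over half a second.
- **Blue:** The lid was already caught. The tug reached about 9.5 N with the handle an estimated 7 mm up and the lid within its play, held for over half a second.

**Last checks:** After release, both cameras read both lids within 0.004 rad of shut and both bars back at their starting height. The gripper was open and clear at z = 0.25 m. The bystanders looked unmoved in the picture, though I did not measure them.

**Less certain:**
- I did not see the red catch snap directly, because the force peak fell between readings. The second tug is the evidence for it.
- The two cameras' lid tilts differed by up to about 0.01 rad, which is within their noise.
- There was some sideways load on the grip, 3–10 N.

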